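Pin a bottle into the bench clamp and keep the clamp squeezed shut

ROBOT

A 7-joint arm with a two-finger parallel gripper is mounted at the origin on the work surface. World frame = base frame: x ahead of the robot, y to its left, z up, the work surface at z = 0. Lengths are in m, angles in rad, forces in N, time in s.
With the tool pointing down it reaches from about 0.425 to 0.925 m from the base axis. Payload 6.8 kg.
Tool frame: the origin (TCP) lies on the centre line of the jaws, within the pads' length; the fingertips stand 17 mm ahead of it and the grasp point (between the pads) lies 2 mm behind it; z points along the fingers, x is the direction in which the jaws open and shut, and the axes are right-handed (so a half turn about z gives the same grasp; the last joint's range is limited). The gripper opens to 85 mm and grips with 20 to 120 N. Pads are 22 mm wide; open, the fingers measure 114 mm over their backs; the gripper's body (76 mm by 85 mm) begins 54 mm behind the grasp point. The pads swing forward as they close: fully open they stand 13 mm farther back than shut.
Start: joints at [1.055, 0.477, 0.022, 1.555, -0.011, 1.109, -0.083], TCP at [0.268, -0.62, 0.248] pointing down, gripper open.
Joint ranges: [-2.96, 2.96], [-0.34, 2.1], [-1.41, 1.46], [0.24, 2.44], [-1.37, 4.51], [0.17, 1.92], [-2.96, 2.96]. Speed limits (rad/s): [2.39, 2.39, 3.14, 3.14, 3.14, 3.14, 3.14].

INTERFACE

Orientations are given as a rotation vector (axis times angle).
In Python, from bench import r gives the robot as it stands.
- The arm moves only by the tool arm_command, never from a script. Its argument "increments" is a list of rows, each a list of 3 entries, a list of its own where there are three numbers: the shift along the world's x, y, z in m, then the turn, a rotation vector about the world's x, y, z in rad, then the opening in per cent of the stroke, from 0 (shut) to 100 (fully open). A call has 1 to 10 rows; each row is the pose to reach, as a shift and turn from the pose commanded when the call began; what a row does not reach only later rows make up. A row lasts 1/10 s, in which the tool goes at most 50 mm and 8.59 degrees, less where a joint would pass 70% of its speed; a pose out of reach is approached as far as the arm can. A call with a gripper value outside its range is refused whole. The fingers move at their own pace and stop on an object; "newtons" is the grip in N (left out, the last holds). Time passes only in rows, so rows that repeat a pose let the fingers close. It gives the time, the measured TCP pose, the force and the opening at its end, in the units of the state.
- r.get_obs(): the state, without advancing time (a new reading comes with each control period).
- r.grab_frame(name): name is "side" or "top" or "wrist"; returns the picture (400x640x3 uint8, blue, green, red); there is no depth.
- r.camera_model(name): a dict with "camera_matrix" (3x3 intrinsics, pixels), "camera_from_world" (4x4, takes a point from world to camera coordinates). Camera axes: x right, y down, z forward; pixel columns grow to the right and rows downward; lengths in m; the calibration is good to about 2 mm. The wrist camera is an equidistant fisheye: a pixel r from the principal point sees the ray r / f radians off the axis. A picture is of the moment at which its call begins: read the wrist's pose just before it. camera_model takes no time and is no camera call; for the wrist camera it gives the pose at the moment of the call.
- r.hand_in(): hands the job in, once; it reports no verdict.
The state is a dict: "clock": time; "joints": joint angles; "qvel": joint speeds; "tau": joint torques, N m; "tcp_pos": TCP position; "orientation": TCP orientation; "contact_force": force on the tool from outside, world axes, zero at the start; "moment": the same for the moment, N m; "grip_width": finger opening in m.
Only numpy, scipy, OpenCV 4.12 (cv2) and the standard library are available. Lean on these libraries where they do the work, as an engineer would, in place of code of your own. Each camera call takes 0.05 s, during which the arm holds its last target. There are 200 camera calls.

TASK

The cap of this media bottle is stuck, so hold the bottle for a colleague who will unscrew it: slide the upright bottle along the bench, without lifting it, into the fixed half of the bench clamp, swing the hinged half shut around it, and push the red-headed locking pin from the blue rack down through the lined-up holes until its shoulder sits on the clamp. Then squeeze the clamp shut by its two thumb tabs, one finger on each half, and finish like that: stay there squeezing, do not let go. Leave the sample tubes, the petri dishes, the cryobox and the beaker where they are.

Things in the scene. Friction and masses are not known exactly. Their poses are not given: they have to be found in the camera images.
- clamp: bench bottle clamp, bolted down: grey foot and column on +x, split rubber-lined, slate-grey anodised collar. Origin on the bench on the shut collar's axis, where the bottle's axis belongs; z up. Open mouth faces -x, fixed half +x. Bore 61.6 mm, outside 78, from 34 to 70 mm above the bench; the bottle stands on the bench inside it. Vertical hinge axis at x 0, y +56 mm; pin holes at x 0, y -74 mm
- swing_half (a joint): opening angle of the hinged half (rad) about the vertical hinge at x 0, y +56 mm of the clamp: 0 shut against a stop, 2.2 fully open; from above it opens clockwise and shuts anticlockwise. It swings with about 1.2 N at the tab and stays where it is left
- swing_tab (a point): middle of the outer face of the thumb tab on the hinged half, 60 mm above the bench, 102 mm from the hinge axis; shut, it lies at x -15, y -45 mm of the clamp. Its axes turn with the hinged half and match the clamp's when shut; -x points out of the face: push it along +x to shut. Tab 16 mm wide (y), 14 mm thick (x), from 34 to 86 mm above the bench
- tabs_mid (a point): point between the two thumb tabs when shut, 74 mm above the bench at x 0, y -45 mm of the clamp; fixed, axes as the clamp's. Shut, both tabs together measure 30 mm along x (hinged half's -15 to -1, fixed half's +1 to +15), each 16 mm wide along y, tops 86 mm above the bench. Squeeze them from above along x
- hole_mouth (a point): centre of the pin hole's upper mouth, 70 mm above the bench; axes as the clamp's. Hole 10.6 mm wide, slightly chamfered, down through three 24 mm square knuckles to 34 mm above the bench (upper and lower on the fixed half, middle on the hinged half: in line only when shut). The tabs begin 21 mm from the hole's axis towards +y, so hold the pin with the fingers closing along x
- fixed_half: the fixed half of the collar with its thumb tab; same origin and axes as the clamp. Behind it stand the column (x 38 to 62 mm, 44 wide, 68 high) and the foot (x 45 to 130 mm, 90 wide, 10 high)
- bottle_mid (a point): centre of the clear media bottle with amber contents and blue screw cap, 51 mm above its underside. 60 mm in diameter up to 70 mm height, then a narrower neck; cap 43 mm in diameter, its top at 102 mm; about 0.26 kg. Upright on the bench; z up its axis
- pin_grip (a point): centre of the red grip of the steel locking pin, upright in the blue rack. Grip 18 mm in diameter, from 18 mm below this point to 14 mm above; under it, to 22 mm below the point, a 20 mm shoulder whose underside is the stop (now resting on the rack's top); below that a 9 mm shank 46 mm long with an 8 mm tapered nose (nose tip 68 mm below the point). 60 g
- rack: blue tube rack, fixed on the bench: 172 mm long (x) by 70 mm wide (y), 50 mm high, square 12 mm holes; origin centre of underside. The pin and the two tubes stand in its middle row in any order, 40 mm or more apart
- tube0: sample tube in the rack with white cap, cap 16 mm in diameter, reaching 6 mm above the rack; origin at its lower end
- tube1: sample tube in the rack with green cap, cap 16 mm in diameter, reaching 6 mm above the rack; origin at its lower end
- dishes: two stacked petri dishes, 90 mm in diameter, 30 mm high together; origin centre of underside
- cryobox: purple cryobox with pale lid, 134 mm square, 52 mm high; origin centre of underside
- beaker: small clear beaker, 68 mm across, 85 mm high; origin centre of underside

How it is judged:
By the outcome, as a careful person would: the job done as asked, in the order asked, and still so for the second after the job is handed in, while the arm keeps its last pose, push and grip.
It also fails if it takes over 72 s, if anything falls off the work surface, if the arm or the gripper's body presses on something with over 40 N, if the wrist force passes 120 N, or if a joint passes its speed limit or range.

## Working session

There is one attempt and no reset: what is moved stays moved. The work goes in short steps, Python scripts to look and compute and a tool call to move; the robot and the scene stay as the last step left them, time stands still between calls to the robot, and variables do not carry over. Pictures are saved under pics/ and viewed, about 8 in all and at most 12, crops included, and the job is handed in when it is done.

Besides the shell and the picture viewer there is one more tool, called after "Emit:" by a JSON object that holds its "fn" and its "kwargs". arm_command: Moves the arm, as the interface text tells. Its arguments: {"type":"object","properties":{"increments":{"type":"array","items":{"type":"array"}},"newtons":{"type":"number"}},"required":["increments"]}

```bash
mkdir -p pics; ls; python3 - <<'E'
from bench import r
import cv2,numpy as np
o=r.get_obs();print(o)
for n in("top","side"):
    cv2.imwrite(f"pics/{n}0.png",r.grab_frame(n)); m=r.camera_model(n)
    print(n,np.round(m["camera_matrix"],2).tolist(),np.round(m["camera_from_world"],4).tolist())
E
```

```text
pics
{'clock': 0.0, 'joints': array([ 1.054916  ,  0.47780564,  0.02234352,  1.55645488, -0.01147347,
        1.10927187, -0.08310892]), 'qvel': array([ 0.00048123,  0.00055234,  0.00157328, -0.00037781, -0.00112981,
        0.00040791,  0.00067821]), 'tau': array([-8.81969172e-04, -5.96465063e+01,  1.60777062e+00, -2.81202793e+01,
        1.25588482e-02,  9.24082560e-03,  3.53737016e-05]), 'tcp_pos': array([ 0.26744659, -0.61915189,  0.2473206 ]), 'orientation': array([-2.62452669e+00,  1.72512964e+00,  2.50598813e-03]), 'contact_force': array([-0.05566543,  0.1093828 , -0.92857369]), 'moment': array([-0.00216471, -0.00279957,  0.03289726]), 'grip_width': 0.08543116540510272}
top [[441.78, 0.0, 321.11], [0.0, 441.78, 197.46], [0.0, 0.0, 1.0]] [[0.022, -0.9995, -0.0225, -0.028], [-0.9955, -0.0198, -0.0927, 0.5864], [0.0922, 0.0244, -0.9954, 1.4253], [0.0, 0.0, 0.0, 1.0]]
side [[456.27, 0.0, 317.57], [0.0, 456.27, 195.47], [0.0, 0.0, 1.0]] [[-0.9385, -0.3449, 0.0187, 0.5532], [-0.2642, 0.6822, -0.6818, 0.2426], [0.2224, -0.6448, -0.7313, 1.1216], [0.0, 0.0, 0.0, 1.0]]
```

View pics/top0.png

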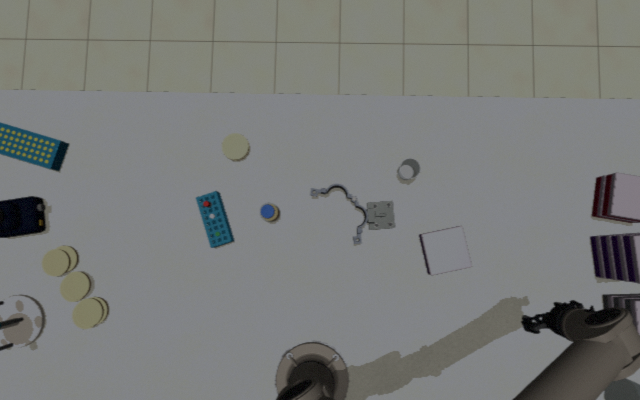

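View pics/side0.png

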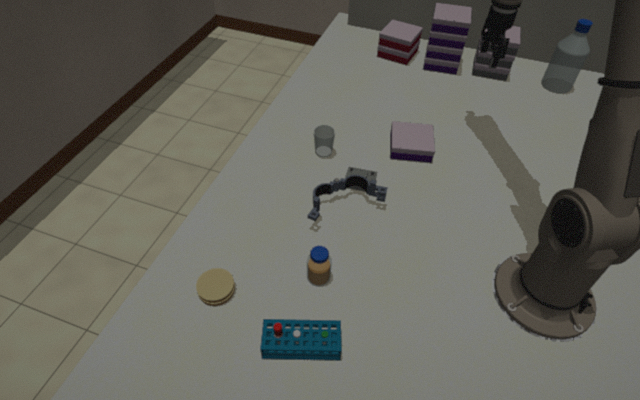

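Top view: clamp at about (365,215) px with its mouth to image left (+y) and its hinge up (+x). The bottle cap is at (268,212), the red pin at (207,204), and the rack is centred near (214,219). The side view agrees.

```bash
cat > h.py <<'E'
import cv2,numpy as np
from scipy.spatial.transform import Rotation as R
def ray(m,px,wrist=False):
    K=np.array(m["camera_matrix"]);T=np.array(m["camera_from_world"])
    x,y=(px[0]-K[0,2])/K[0,0],(px[1]-K[1,2])/K[1,1]
    if wrist:
        t=np.hypot(x,y);s=np.sin(t)/max(t,1e-9);d=np.array([x*s,y*s,np.cos(t)])
    else: d=np.array([x,y,1.])
    return -T[:3,:3].T@T[:3,3],T[:3,:3].T@(d/np.linalg.norm(d))
def plane(m,px,z,wrist=False):
    o,d=ray(m,px,wrist);return o+d*(z-o[2])/d[2]
def tri(rays):
    A=0;b=0
    for o,d in rays:
        P=np.eye(3)-np.outer(d,d);A=A+P;b=b+P@o
    return np.linalg.solve(A,b)
def proj(m,p,wrist=False):
    K=np.array(m["camera_matrix"]);T=np.array(m["camera_from_world"])
    c=T[:3,:3]@np.asarray(p,float)+T[:3,3]
    if wrist:
        t=np.arctan2(np.hypot(c[0],c[1]),c[2]);n=np.hypot(c[0],c[1]);u=c[:2]/n*t
    else:u=c[:2]/c[2]
    return np.array([K[0,0]*u[0]+K[0,2],K[1,1]*u[1]+K[1,2]])
def blobs(im,lo,hi,amin=6,roi=None):
    h=cv2.cvtColor(im,cv2.COLOR_BGR2HSV);k=cv2.inRange(h,np.array(lo),np.array(hi))
    n,l,s,c=cv2.connectedComponentsWithStats(k)
    return sorted([(int(s[i,4]),*np.round(c[i],1).tolist(),*s[i,:4].tolist()) for i in range(1,n) if s[i,4]>=amin],reverse=True)
E
python3 - <<'E'
from bench import r
from h import *
m={n:r.camera_model(n) for n in("top","side")}
im={n:cv2.imread(f"pics/{n}0.png") for n in m}
for n in m:
    print(n,"blue",blobs(im[n],(108,120,60),(125,255,255))[:4]);print("red",blobs(im[n],(0,150,60),(6,255,255))[:4]);print("rack",blobs(im[n],(92,120,50),(107,255,255),100)[:3])
t=m["top"]
print("bottle",plane(t,(268,211.5),.102),"pin",plane(t,(207,204),.086),"foot",plane(t,(381,215),.01),"hingeknuckle",plane(t,(352,200),.07),"holeknk",plane(t,(357,240),.07),"dish",plane(t,(235,147),.03),"swing end",plane(t,(315,194),.07),"beaker",plane(t,(405,173),.08))
c=im["top"][165:265,180:420];cv2.imwrite("pics/z.png",cv2.resize(c,None,fx=3.33,fy=3.33,interpolation=cv2.INTER_CUBIC))
E
```

```text
top blue [(133, 267.0, 211.0, 261, 205, 13, 13)]
red [(16, 206.0, 203.5, 204, 202, 5, 4)]
rack [(1112, 214.9, 219.5, 196, 192, 37, 55), (1030, 28.8, 145.9, 0, 123, 61, 46)]
side blue [(192, 319.1, 253.1, 311, 246, 17, 15), (65, 585.1, 21.8, 578, 19, 15, 7)]
red [(39, 277.0, 327.3, 274, 324, 7, 8)]
rack [(2468, 301.9, 340.2, 261, 320, 80, 40)]
bottle [0.53274388 0.14699149 0.102     ] pin [0.55345381 0.34380355 0.086     ] foot [ 0.53423645 -0.21438668  0.01      ] hingeknuckle [ 0.57675988 -0.11522535  0.07      ] holeknk [ 0.45040918 -0.13294175  0.07      ] dish [0.74964396 0.27472968 0.03      ] swing end [0.5936233  0.00301396 0.07      ] beaker [ 0.66511698 -0.2811446   0.08      ]
```

View pics/z.png

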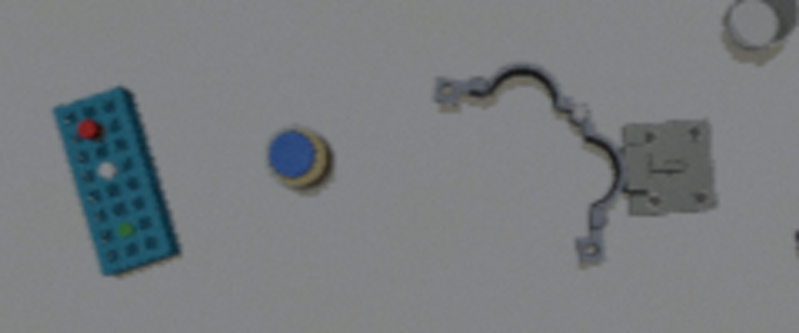

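Zoomed top view: hole knuckle at (357,240) px, hinge at (354,199) and open swing half's hole at (314,193). The hinged half is about 106° open, and the pin is the rack's topmost item at (206,204).

```bash
python3 - <<'E'
from bench import r
from h import *
t=r.camera_model("top")
h=plane(t,(353.6,198.9),.07);k=plane(t,(356.6,240.1),.07);s=plane(t,(314.2,192.6),.06)
print(h,k,s,np.linalg.norm(h-k),np.linalg.norm(s-h))
yc=(h-k)/np.linalg.norm(h-k);xc=np.array([yc[1],-yc[0],0]);print("org",k+yc*.074,"xc",xc,np.degrees(np.arctan2(xc[1],xc[0])))
o=r.get_obs();M=R.from_rotvec(o["orientation"]).as_matrix();print(np.round(M,3),np.degrees(np.arctan2(M[1,0],M[0,0])))
for n,a,b in(("bottle",(267,211),(319.1,253.1)),("pin",(206,203.5),(277,327.3))):print(n,tri([ray(t,a),ray(r.camera_model("side"),b)]))
print(r.camera_model("wrist"))
rk=[plane(t,p,.05) for p in((196.9,197.1),(217,191.2),(233.5,241),(213,247))];print(np.mean(rk,0))
E
```

```text
[ 0.58037572 -0.12025569  0.07      ] [ 0.45006737 -0.13168655  0.07      ] [0.59909917 0.00607941 0.06      ] 0.1308087648840821 0.12810591627476758
org [ 0.52378428 -0.12521998  0.07      ] xc [ 0.08738601 -0.99617453  0.        ] -84.98675620580202
[[ 0.397 -0.918 -0.001]
 [-0.918 -0.397  0.001]
 [-0.002  0.    -1.   ]] -66.63233997782847
bottle [0.53341038 0.15006693 0.1014303 ]
pin [0.5547438  0.34802041 0.08217691]
{'camera_matrix': array([[309.70691629,   0.        , 318.8886643 ],
       [  0.        , 309.70691629, 204.17006372],
       [  0.        ,   0.        ,   1.        ]]), 'camera_from_world': array([[ 0.39528065, -0.91855958, -0.00122916, -0.67348369],
       [-0.88512533, -0.38125007,  0.26683614, -0.03253771],
       [-0.24557351, -0.1043872 , -0.96374113,  0.37895415],
       [ 0.        ,  0.        ,  0.        ,  1.        ]])}
[0.50813765 0.32559311 0.05      ]
```

Emit:
{"fn": "arm_command", "kwargs": {"increments": [[[0.1, 0.2, 0.1], [0, 0, -0.32], 100], [[0.262, 0.6, 0.1], [0, 0, -0.32], 100], [[0.262, 0.6, 0.1], [0, 0, -0.32], 100], [[0.262, 0.6, 0.1], [0, 0, -0.32], 100], [[0.262, 0.6, 0.1], [0, 0, -0.32], 100], [[0.262, 0.6, 0.1], [0, 0, -0.32], 100], [[0.262, 0.6, 0.1], [0, 0, -0.32], 100], [[0.262, 0.6, 0.1], [0, 0, -0.32], 100], [[0.262, 0.6, 0.1], [0, 0, -0.32], 100], [[0.262, 0.6, 0.1], [0, 0, -0.32], 100]]}}

```text
clock: 1.1
tcp_pos: [0.4652, -0.1672, 0.3272]
orientation: [2.317, -2.122, 0.0]
contact_force: [1.1, -0.7, -0.2]
grip_width: 0.0855
```

Emit:
{"fn": "arm_command", "kwargs": {"increments": [[[0.06, 0.13, 0.01], [0, 0, 0], 100], [[0.06, 0.13, 0.01], [0, 0, 0], 100], [[0.06, 0.13, 0.01], [0, 0, 0], 100], [[0.06, 0.13, 0.01], [0, 0, 0], 100], [[0.06, 0.13, 0.01], [0, 0, 0], 100], [[0.06, 0.13, 0.01], [0, 0, 0], 100]]}}

```text
clock: 1.7
tcp_pos: [0.5245, -0.0406, 0.3365]
orientation: [2.314, -2.123, -0.001]
contact_force: [0.4, 0.0, -0.2]
grip_width: 0.0855
```

```bash
cat > w.py <<'E'
from bench import r
from h import *
import sys,pickle
o=r.get_obs();m=r.camera_model("wrist");im=r.grab_frame("wrist")
n=sys.argv[1];cv2.imwrite(f"pics/{n}.png",im);pickle.dump(m,open(f"pics/{n}.pkl","wb"))
print(o["tcp_pos"],o["orientation"],o["clock"])
E
python3 w.py w1
```

```text
[ 0.52452569 -0.04057176  0.33654472] [ 2.31408836e+00 -2.12292808e+00 -5.99543305e-04] 1.7
```

View pics/w1.png

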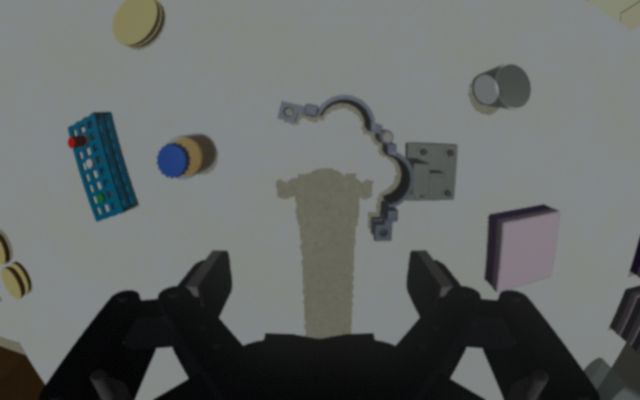

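Wrist view: cap top at (173,160), fixed knuckle near (381,230), hinge near (387,136), swing knuckle hole (289,112). I'll zoom on the clamp.

```bash
python3 - <<'E'
from h import *
import pickle
im=cv2.imread("pics/w1.png");m=pickle.load(open("pics/w1.pkl","rb"))
c=cv2.convertScaleAbs(im[85:255,265:465],alpha=1.6);c=cv2.resize(c,None,fx=4,fy=3.5,interpolation=cv2.INTER_CUBIC)
cv2.imwrite("pics/w1z.png",cv2.resize(cv2.convertScaleAbs(im[90:250,270:470],alpha=1.6),None,fx=3.7,fy=3.7,interpolation=cv2.INTER_CUBIC))
b=blobs(im,(105,120,40),(125,255,255),50)[:3];print(b)
print("bottle",plane(m,b[0][1:3],.102,True))
print(np.linalg.inv(m["camera_from_world"])[:3,3])
E
```

```text
[(742, 172.0, 160.3, 158, 144, 29, 33)]
bottle [0.53478536 0.14712391 0.102     ]
[ 0.59286571 -0.03362953  0.46213062]
```

View pics/w1z.png

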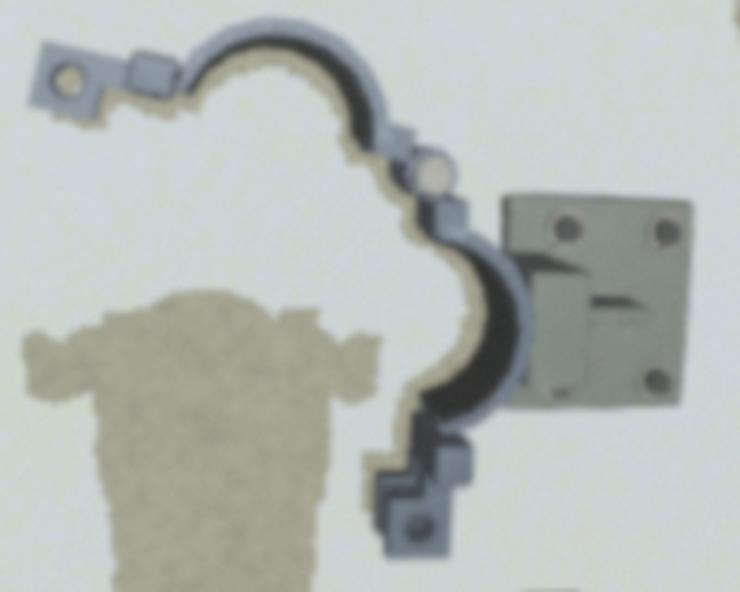

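Zoom: fixed hole at crop (419,527) and hinge pin head at (436,173). The swing hole is at (68,81), with its tab at (152,73).

```bash
python3 - <<'E'
from h import *
import pickle
m=pickle.load(open("pics/w1.pkl","rb"))
f=lambda x,y,z:plane(m,(270+(x+.5)/3.7-.5,90+(y+.5)/3.7-.5),z,True)
k=f(419,527,.07)
for z in(.07,.075,.08):
    h=f(436,173,z);print("hinge",h,np.linalg.norm((h-k)[:2]))
h=f(436,173,.075)
yc=(h-k)[:2]/np.linalg.norm((h-k)[:2]);xc=np.array([yc[1],-yc[0]])
print("hole",k,"org",k[:2]+yc*.074,h[:2]-yc*.056,"xc",xc,np.degrees(np.arctan2(xc[1],xc[0])))
org=(k[:2]+yc*.074+h[:2]-yc*.056)/2
C=lambda p:np.array([(p[:2]-org)@xc,(p[:2]-org)@yc])
for n,p in(("footTR",f(692,202,.01)),("footBR",f(680,405,.01)),("swhole",f(68,81,.058)),("swtab",f(153,72,.086)),("fixtab",f(455,461,.086)),("bottle",np.array([.5345,.147]))):print(n,p[:2],C(p)*1e3)
E
```

```text
hinge [ 0.58129941 -0.12289606  0.07      ] 0.12964084177151458
hinge [ 0.58144689 -0.12175783  0.075     ] 0.12988996793741514
hinge [ 0.58159437 -0.12061961  0.08      ] 0.13014873912895045
hole [ 0.45213355 -0.13398341  0.07      ] org [ 0.52580503 -0.12701834] [ 0.52569549 -0.1270287 ] xc [ 0.09412257 -0.99556062] -84.59917974988998
footTR [ 0.58224044 -0.25004352] [127.79087301  44.66043933]
footBR [ 0.49443658 -0.2598663 ] [129.30571338 -43.67817247]
swhole [0.60123255 0.00673593] [-126.06105342   87.73697667]
swtab [ 0.60559209 -0.0233563 ] [-95.69207805  89.24480651]
fixtab [ 0.48330993 -0.13921276] [  8.14053743 -43.39920947]
bottle [0.5345 0.147 ] [-271.98347603   34.50269042]
```

Emit:
{"fn": "arm_command", "kwargs": {"increments": [[[0.01, 0.05, 0], [0, 0, 0], 100], [[0.01, 0.1, -0.03], [0, 0, 0], 100], [[0.01, 0.15, -0.07], [0, 0, 0], 100], [[0.01, 0.187, -0.11], [0, 0, 0], 100], [[0.01, 0.187, -0.15], [0, 0, 0], 100], [[0.01, 0.187, -0.18], [0, 0, 0], 100], [[0.01, 0.187, -0.18], [0, 0, 0], 100], [[0.01, 0.187, -0.18], [0, 0, 0], 100]]}}

```text
clock: 2.55
tcp_pos: [0.5353, 0.1463, 0.1574]
orientation: [2.314, -2.123, -0.0]
contact_force: [0.3, 0.2, 0.9]
grip_width: 0.0857
```

```bash
python3 w.py w2; python3 - <<'E'
from h import *
import pickle
m=pickle.load(open("pics/w2.pkl","rb"));im=cv2.imread("pics/w2.png")
b=blobs(im,(105,120,40),(125,255,255),50)[:3];print(b,plane(m,b[0][1:3],.102,True))
E
```

```text
[0.53534931 0.14625562 0.15742475] [ 2.31363885e+00 -2.12328681e+00 -1.47934113e-04] 2.55
[(3256, 314.6, 231.2, 281, 199, 68, 65)] [0.5359166  0.15001797 0.102     ]
```

Emit:
{"fn": "arm_command", "kwargs": {"increments": [[[-0.0005, 0.003, -0.03], [0, 0, 0], 100], [[-0.0005, 0.003, -0.06], [0, 0, 0], 100], [[-0.0005, 0.003, -0.064], [0, 0, 0], 80], [[-0.0005, 0.003, -0.064], [0, 0, 0], 45], [[-0.0005, 0.003, -0.064], [0, 0, 0], 30], [[-0.0005, 0.003, -0.064], [0, 0, 0], 30], [[-0.0005, 0.003, -0.064], [0, 0, 0], 30], [[-0.0005, 0.003, -0.064], [0, 0, 0], 30], [[-0.0005, 0.003, -0.064], [0, 0, 0], 30]], "newtons": 30}}

```text
clock: 3.5
tcp_pos: [0.5365, 0.1508, 0.0955]
orientation: [-2.313, 2.121, -0.004]
contact_force: [-0.8, -2.9, 8.6]
grip_width: 0.0422
```

Emit:
{"fn": "arm_command", "kwargs": {"increments": [[[0, 0, 0.002], [0, 0, 0], 30], [[-0.002, -0.015, 0.002], [0, 0, 0], 30], [[-0.004, -0.035, 0.002], [0, 0, 0], 30], [[-0.007, -0.06, 0.002], [0, 0, 0], 30], [[-0.01, -0.09, 0.002], [0, 0, 0], 30], [[-0.013, -0.12, 0.002], [0, 0, 0], 30], [[-0.016, -0.145, 0.002], [0, 0, 0], 30], [[-0.018, -0.165, 0.002], [0, 0, 0], 30], [[-0.019, -0.176, 0.002], [0, 0, 0], 30], [[-0.019, -0.176, 0.002], [0, 0, 0], 30]]}}

```text
clock: 4.5
tcp_pos: [0.5158, -0.0277, 0.0957]
orientation: [2.313, -2.125, 0.003]
contact_force: [-0.2, -5.1, 6.0]
grip_width: 0.0423
```

```bash
python3 w.py w3; python3 - <<'E'
from bench import r
from h import *
import pickle
m=pickle.load(open("pics/w3.pkl","rb"));im=cv2.imread("pics/w3.png")
b=blobs(im,(105,120,40),(125,255,255),50)[:3];print(b)
print(r.get_obs()["contact_force"],r.get_obs()["grip_width"])
cv2.imwrite("pics/w3z.png",cv2.resize(cv2.convertScaleAbs(im[80:330,220:520],alpha=1.6),None,fx=2.4,fy=2.4,interpolation=cv2.INTER_CUBIC))
E
```

```text
[ 0.51579545 -0.02774312  0.09567706] [ 2.31333164 -2.1247906   0.00274069] 4.5
[(6439, 319.2, 280.9, 272, 237, 95, 88)]
[-0.67646018 -5.07444346  5.52405461] 0.042238462669355055
```

View pics/w3z.png

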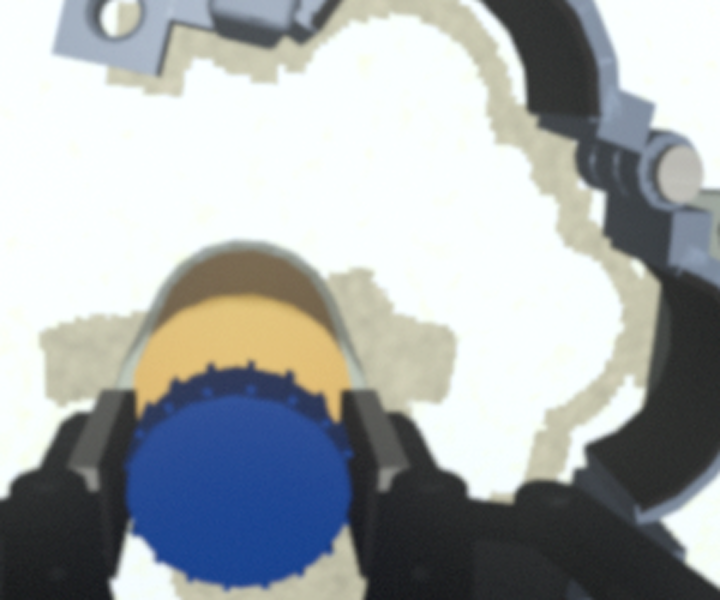

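Cap gripped squarely and the bottle is upright: cap top at crop (239,491), hinge pin head at (679,174). Nothing is in the path to the fixed half.

```bash
python3 - <<'E'
from h import *
import pickle
m=pickle.load(open("pics/w3.pkl","rb"))
f=lambda x,y,z:plane(m,(220+(x+.5)/2.4-.5,80+(y+.5)/2.4-.5),z,True)
b=f(239,491,.102);h=f(679,174,.075);print(b,h)
a=np.radians(-84.7);xc=np.array([np.cos(a),np.sin(a)]);yc=np.array([-xc[1],xc[0]])
org=h[:2]-.056*yc;print("org by hinge",org,"bottle in clamp",(b[:2]-org)@xc,(b[:2]-org)@yc)
o2=np.array([.5258,-.127]);print((b[:2]-o2)@xc,(b[:2]-o2)@yc)
E
```

```text
[ 0.51457069 -0.02694873  0.102     ] [ 0.58061919 -0.1200887   0.075     ]
org by hinge [ 0.52485861 -0.12526145] bottle in clamp -0.09884270198630013 -0.0011627334781055005
-0.10066077713214573 -0.0019395118100761222
```

Emit:
{"fn": "arm_command", "kwargs": {"increments": [[[0.002, -0.01, 0.001], [0, 0, 0], 30], [[0.004, -0.03, 0.001], [0, 0, 0], 30], [[0.0065, -0.05, 0.001], [0, 0, 0], 30], [[0.0085, -0.07, 0.001], [0, 0, 0], 30], [[0.009, -0.08, 0.001], [0, 0, 0], 30], [[0.0095, -0.085, 0.001], [0, 0, 0], 30], [[0.0095, -0.087, 0.001], [0, 0, 0], 30]]}}

```text
clock: 5.25
tcp_pos: [0.5248, -0.1122, 0.0957]
orientation: [2.317, -2.121, -0.001]
contact_force: [-0.4, -0.5, -3.4]
grip_width: 0.0421
```

Emit:
{"fn": "arm_command", "kwargs": {"increments": [[[0.0003, -0.003, -0.0006], [0, 0, 0], 30], [[0.0006, -0.006, -0.0006], [0, 0, 0], 30], [[0.0009, -0.009, -0.0006], [0, 0, 0], 30], [[0.0009, -0.009, -0.0006], [0, 0, 0], 30]]}}

```text
clock: 5.65
tcp_pos: [0.5262, -0.1214, 0.0956]
orientation: [-2.317, 2.122, -0.001]
contact_force: [0.3, 1.5, 0.6]
grip_width: 0.042
```

Emit:
{"fn": "arm_command", "kwargs": {"increments": [[[0.0002, -0.002, 0], [0, 0, 0], 30], [[0.0004, -0.004, 0], [0, 0, 0], 30], [[0.0005, -0.006, 0], [0, 0, 0], 30], [[0.0005, -0.006, 0], [0, 0, 0], 30]]}}

```text
clock: 6.05
tcp_pos: [0.5269, -0.127, 0.0955]
orientation: [-2.316, 2.121, -0.001]
contact_force: [0.8, 3.3, -0.3]
grip_width: 0.042
```

Emit:
{"fn": "arm_command", "kwargs": {"increments": [[[0.0001, -0.0015, 0], [0, 0, 0], 30], [[0.0003, -0.003, 0], [0, 0, 0], 30], [[0.0003, -0.003, 0], [0, 0, 0], 30]]}}

```text
clock: 6.35
tcp_pos: [0.5273, -0.1279, 0.0955]
orientation: [-2.316, 2.119, 0.002]
contact_force: [0.6, 8.6, 0.8]
grip_width: 0.0417
```

Seated: the last 3 mm commanded gave only 0.9 mm at 8.6 N. Now I'll unload, release and rise.

Emit:
{"fn": "arm_command", "kwargs": {"increments": [[[-0.0002, 0.002, 0], [0, 0, 0], 30], [[-0.0002, 0.002, 0], [0, 0, 0], 70], [[-0.0002, 0.002, 0], [0, 0, 0], 80], [[-0.0002, 0.002, 0], [0, 0, 0], 80], [[-0.0002, 0.002, 0], [0, 0, 0], 80], [[-0.0002, 0.002, 0.04], [0, 0, 0], 80], [[0, 0, 0.08], [0, 0, 0], 80], [[0, 0, 0.12], [0, 0, 0], 50], [[0, 0, 0.12], [0, 0, 0], 0], [[0, 0, 0.12], [0, 0, 0], 0]]}}

```text
clock: 7.35
tcp_pos: [0.5272, -0.1307, 0.2163]
orientation: [-2.316, 2.122, -0.003]
contact_force: [0.0, -0.3, -0.5]
grip_width: 0.0252
```

```bash
python3 w.py w4; cat > arc.py <<'E'
import numpy as np
a=np.radians(-84.7);xc=np.array([np.cos(a),np.sin(a)]);yc=np.array([-xc[1],xc[0]]);org=np.array([.526,-.1265])
def W(p):return org+p[0]*xc+p[1]*yc   # clamp -> world
def push(th,back=.0145,r=.103):       # pusher centre at opening th, `back` off the tab face
    v=np.array([-.015-back,-r]);c,s=np.cos(-th),np.sin(-th)
    return W(np.array([c*v[0]-s*v[1],s*v[0]+c*v[1]])+[0,.056])
E
python3 - <<'E'
from bench import r
from h import *
from arc import *
import pickle
print(r.get_obs()["joints"],r.get_obs()["contact_force"])
th=1.826
print("entry",push(th,.035),"yaw",-84.7-np.degrees(th)+180)
for k in np.linspace(th,0,11):print(round(k,3),np.round(push(k)*1e3,1))
m=pickle.load(open("pics/w4.pkl","rb"))
print("hole px",proj(m,[*W([0,-.074]),.07],True))
im=cv2.imread("pics/w4.png")
cv2.imwrite("pics/w4z.png",cv2.convertScaleAbs(im,alpha=1.6))
E
```

```text
[ 0.5271639  -0.13069021  0.21631684] [-2.31579073  2.12192746 -0.00348973] 7.35
[ 0.42957708  0.32153218 -0.36648599  1.88862793  0.13947212  0.95663502
 -1.48376705] [ 0.26101839  0.08063651 -0.79649582]
entry [ 0.64778464 -0.02778675] yaw -9.322093390888313
1.826 [627.6 -24.5]
1.643 [609.2 -17.8]
1.461 [589.9 -14.5]
1.278 [570.4 -14.8]
1.096 [551.3 -18.6]
0.913 [533.1 -25.9]
0.73 [516.6 -36.3]
0.548 [502.2 -49.5]
0.365 [490.5 -65.2]
0.183 [481.8 -82.7]
0.0 [ 476.5 -101.5]
hole px [315.94148652 271.11528839]
```

View pics/w4z.png

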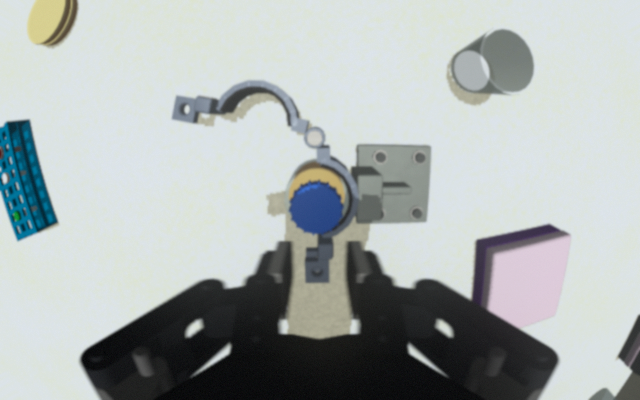

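The bottle stands in the fixed half, and the pin hole appears at (317,270), against a predicted (316,271). The tab face is free to be reached from +x.

Emit:
{"fn": "arm_command", "kwargs": {"increments": [[[0.02, 0.02, 0], [0, 0, 0.14], 0], [[0.05, 0.04, 0], [0, 0, 0.28], 0], [[0.08, 0.06, 0], [0, 0, 0.42], 0], [[0.1, 0.08, 0], [0, 0, 0.56], 0], [[0.121, 0.103, 0], [0, 0, 0.7], 0], [[0.121, 0.103, 0], [0, 0, 0.84], 0], [[0.121, 0.103, -0.04], [0, 0, 0.98], 0], [[0.121, 0.103, -0.08], [0, 0, 1.12], 0], [[0.121, 0.103, -0.09], [0, 0, 1.26], 0], [[0.121, 0.103, -0.09], [0, 0, 1.316], 0]]}}

```text
clock: 8.4
tcp_pos: [0.6445, -0.0276, 0.1201]
orientation: [3.131, -0.254, -0.014]
contact_force: [-0.4, -0.4, 0.1]
grip_width: -0.0003
```

Emit:
{"fn": "arm_command", "kwargs": {"increments": [[[0, 0, -0.03], [0, 0, 0], 0], [[0, 0, -0.046], [0, 0, 0], 0], [[0, 0, -0.046], [0, 0, 0], 0]]}}

```text
clock: 8.7
tcp_pos: [0.6448, -0.0276, 0.0753]
orientation: [3.13, -0.262, -0.012]
contact_force: [-0.4, 0.6, 0.6]
grip_width: -0.0001
```

Emit:
{"fn": "arm_command", "kwargs": {"increments": [[[-0.017, 0.003, 0.003], [0, 0, 0], 0], [[-0.031, 0.0085, 0.003], [0, 0, 0.136], 0], [[-0.0455, 0.012, 0.003], [0, 0, 0.276], 0], [[-0.0595, 0.013, 0.003], [0, 0, 0.406], 0], [[-0.0745, 0.0125, 0.003], [0, 0, 0.548], 0]]}}

```text
clock: 9.2
tcp_pos: [0.5737, -0.0133, 0.0833]
orientation: [-3.082, -0.605, -0.004]
contact_force: [1.9, 1.5, 0.2]
grip_width: 0.0
```

Emit:
{"fn": "arm_command", "kwargs": {"increments": [[[-0.0145, -0.0025, -0.001], [0, 0, 0.138], 0], [[-0.0285, -0.0075, -0.001], [0, 0, 0.278], 0], [[-0.0415, -0.0135, -0.001], [0, 0, 0.408], 0], [[-0.054, -0.0215, -0.001], [0, 0, 0.548], 0], [[-0.064, -0.0305, -0.001], [0, 0, 0.678], 0], [[-0.074, -0.042, -0.001], [0, 0, 0.818], 0], [[-0.0815, -0.053, -0.001], [0, 0, 0.95], 0], [[-0.0855, -0.061, -0.001], [0, 0, 1.04], 0]]}}

```text
clock: 10.0
tcp_pos: [0.4871, -0.076, 0.0818]
orientation: [-2.376, -2.054, 0.001]
contact_force: [-0.2, 1.6, -1.0]
grip_width: -0.0001
```

Emit:
{"fn": "arm_command", "kwargs": {"increments": [[[-0.0055, -0.012, 0], [0, 0, 0.12], 0], [[-0.009, -0.023, 0], [0, 0, 0.238], 0], [[-0.0095, -0.028, 0], [0, 0, 0.238], 0], [[-0.0095, -0.031, 0], [0, 0, 0.238], 0], [[-0.0095, -0.031, 0], [0, 0, 0.238], 0]]}}

```text
clock: 10.5
tcp_pos: [0.4782, -0.104, 0.0817]
orientation: [-2.122, -2.313, -0.005]
contact_force: [-0.9, 7.5, -1.4]
grip_width: -0.0
```

The half is shut against its stop (7.5 N, with the pose as predicted). I'll back off and go over the pin.

Emit:
{"fn": "arm_command", "kwargs": {"increments": [[[0, 0.02, 0], [0, 0, 0], 0], [[0, 0.025, 0.04], [0, 0, 0], 0], [[0, 0.03, 0.08], [0, 0, 0], 30], [[0.01, 0.06, 0.12], [0, 0, 0], 50], [[0.02, 0.11, 0.13], [0, 0, 0], 60], [[0.04, 0.16, 0.13], [0, 0, 0], 60], [[0.05, 0.21, 0.13], [0, 0, 0], 60], [[0.06, 0.26, 0.13], [0, 0, 0], 60], [[0.07, 0.31, 0.13], [0, 0, 0], 60], [[0.076, 0.36, 0.13], [0, 0, 0], 60]]}}

```text
clock: 11.5
tcp_pos: [0.5535, 0.2458, 0.2117]
orientation: [2.126, 2.312, 0.0]
contact_force: [1.4, -0.3, 0.3]
grip_width: 0.0511
```

Emit:
{"fn": "arm_command", "kwargs": {"increments": [[[0.0, 0.04, 0], [0, 0, 0], 60], [[0.0, 0.08, -0.02], [0, 0, 0], 60], [[0, 0.091, -0.02], [0, 0, 0], 60], [[0, 0.091, -0.02], [0, 0, 0], 60], [[0, 0.091, -0.02], [0, 0, 0], 60]]}}

```text
clock: 12.0
tcp_pos: [0.5535, 0.3338, 0.1917]
orientation: [2.123, 2.314, -0.001]
contact_force: [0.3, -1.3, -0.2]
grip_width: 0.0513
```

```bash
python3 w.py w5; python3 - <<'E'
from bench import r
from h import *
import pickle
m=pickle.load(open("pics/w5.pkl","rb"));im=cv2.imread("pics/w5.png")
b=blobs(im,(0,150,50),(8,255,255),30)+blobs(im,(172,150,50),(180,255,255),30);print(b)
if b: print(plane(m,b[0][1:3],.084,True))
print(r.get_obs()["joints"][6],r.get_obs()["grip_width"])
x,y=b[0][1:3] if b else (320,260);x=int(x);y=int(y)
cv2.imwrite("pics/w5z.png",cv2.resize(cv2.convertScaleAbs(im[max(0,y-100):y+80,max(0,x-110):x+110],alpha=1.6),None,fx=3,fy=3))
print(max(0,x-110),max(0,y-100))
E
```

```text
[0.55348977 0.33382545 0.19172761] [ 2.12303416e+00  2.31425271e+00 -5.34495128e-04] 12.0
[(253, 335.2, 208.6, 326, 199, 19, 20), (32, 335.8, 215.9, 326, 211, 19, 9)]
[0.55412856 0.34750464 0.084     ]
0.5095192068452077 0.05151918198356457
225 108
```

View pics/w5z.png

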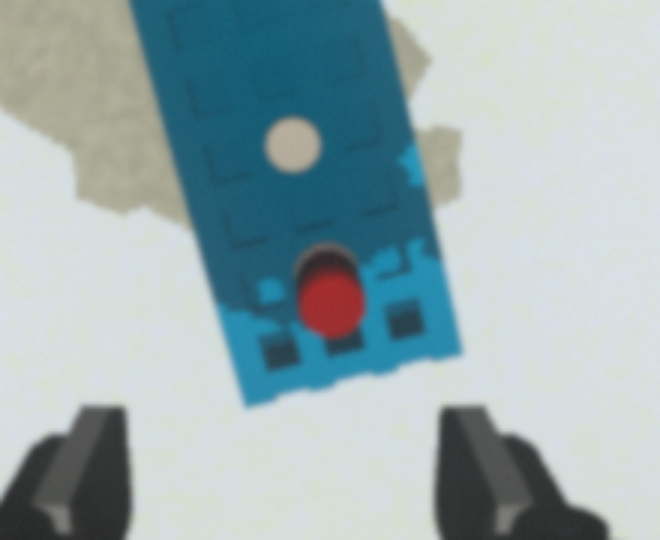

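Pin upright at crop (331,303), with the white tube at (293,145), well clear of both fingers.

Emit:
{"fn": "arm_command", "kwargs": {"increments": [[[0.0005, 0.0135, -0.02], [0, 0, 0], 60], [[0.0005, 0.0135, -0.06], [0, 0, 0], 60], [[0.0005, 0.0135, -0.1], [0, 0, 0], 60], [[0.0005, 0.0135, -0.117], [0, 0, 0], 60], [[0.0005, 0.0135, -0.117], [0, 0, 0], 40], [[0.0005, 0.0135, -0.117], [0, 0, 0], 10], [[0.0005, 0.0135, -0.117], [0, 0, 0], 5], [[0.0005, 0.0135, -0.117], [0, 0, 0], 5], [[0.0005, 0.0135, -0.117], [0, 0, 0], 5]], "newtons": 40}}

```text
clock: 12.95
tcp_pos: [0.5546, 0.3489, 0.0765]
orientation: [2.121, 2.316, 0.005]
contact_force: [-0.1, -0.9, 7.6]
grip_width: 0.0166
```

Emit:
{"fn": "arm_command", "kwargs": {"increments": [[[0, 0, 0.015], [0, 0, 0], 5], [[0, 0, 0.04], [0, 0, 0], 5], [[0, 0, 0.07], [0, 0, 0], 5], [[0, 0, 0.105], [0, 0, 0], 5], [[-0.03, -0.04, 0.105], [0, 0, 0], 5], [[-0.06, -0.08, 0.105], [0, 0, 0], 5], [[-0.08, -0.125, 0.105], [0, 0, 0], 5], [[-0.1, -0.17, 0.105], [0, 0, 0], 5], [[-0.1, -0.22, 0.105], [0, 0, 0], 5], [[-0.102, -0.27, 0.105], [0, 0, 0], 5]]}}

```text
clock: 13.95
tcp_pos: [0.4509, 0.0768, 0.1804]
orientation: [2.118, 2.318, -0.0]
contact_force: [0.9, -1.4, -0.1]
grip_width: 0.0164
```

Emit:
{"fn": "arm_command", "kwargs": {"increments": [[[0, -0.04, 0], [0, 0, 0], 5], [[0, -0.08, 0], [0, 0, 0], 5], [[0, -0.12, 0], [0, 0, 0], 5], [[0, -0.16, 0], [0, 0, 0], 5], [[0, -0.19, 0], [0, 0, 0], 5], [[0, -0.205, 0], [0, 0, 0], 5], [[0, -0.212, 0], [0, 0, 0], 5], [[0, -0.212, 0], [0, 0, 0], 5], [[0, -0.212, 0], [0, 0, 0], 5]]}}

```text
clock: 14.85
tcp_pos: [0.4517, -0.1321, 0.1798]
orientation: [2.118, 2.32, 0.001]
contact_force: [0.7, 0.4, -0.6]
grip_width: 0.0166
```

```bash
python3 w.py w6; python3 - <<'E'
from bench import r
from h import *
from arc import *
import pickle
m=pickle.load(open("pics/w6.pkl","rb"));im=cv2.imread("pics/w6.png")
print(r.get_obs()["contact_force"],r.get_obs()["grip_width"])
print("hole px",proj(m,[*W([0,-.074]),.07],True))
p=r.get_obs()["tcp_pos"];print("tip px",proj(m,[p[0],p[1],p[2]-.0725],True))
cv2.imwrite("pics/w6z.png",cv2.resize(cv2.convertScaleAbs(im[120:400,180:460],alpha=1.6),None,fx=2.1,fy=2.1,interpolation=cv2.INTER_CUBIC))
E
```

```text
[ 0.45173303 -0.1320561   0.1797698 ] [2.11848984e+00 2.31966963e+00 9.64243108e-04] 14.85
[-0.51332007  0.02589284 -1.10541745] 0.01666316576174325
hole px [316.11326362 206.2702742 ]
tip px [317.75095367 220.72355508]
```

View pics/w6z.png

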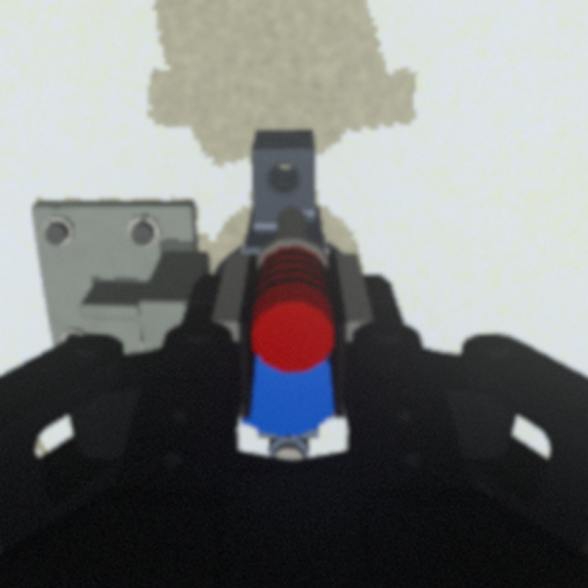

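Clamp shut, holes lined up at crop (284,178). The pin is held straight: its nose is near (291,211) and its top at (292,336).

```bash
python3 - <<'E'
from h import *
import pickle
m=pickle.load(open("pics/w6.pkl","rb"));t=np.array([.45173,-.13206,.17977])
f=lambda x,y,z:plane(m,(180+(x+.5)/2.1-.5,120+(y+.5)/2.1-.5),z,True)
print("hole",f(284,178,.07),"pintop",f(292,336,t[2]+.0095),"nose far edge",f(291,205,t[2]-.0725))
E
```

```text
hole [ 0.45094855 -0.13435521  0.07      ] pintop [ 0.45065143 -0.13133807  0.18927   ] nose far edge [ 0.44926515 -0.13180029  0.10727   ]
```

Emit:
{"fn": "arm_command", "kwargs": {"increments": [[[0, -0.0025, -0.01], [0, 0, 0], 5], [[0, -0.0025, -0.025], [0, 0, 0], 5], [[0, -0.0025, -0.035], [0, 0, 0], 5], [[0, -0.0025, -0.038], [0, 0, 0], 5], [[0, -0.0025, -0.041], [0, 0, 0], 5], [[0, -0.0025, -0.044], [0, 0, 0], 5], [[0, -0.0025, -0.047], [0, 0, 0], 5]]}}

```text
clock: 15.6
tcp_pos: [0.4518, -0.136, 0.1324]
orientation: [2.121, 2.317, 0.001]
contact_force: [-0.9, 1.1, -0.3]
grip_width: 0.0166
```

Emit:
{"fn": "arm_command", "kwargs": {"increments": [[[0, 0, -0.005], [0, 0, 0], 5], [[0, 0, -0.01], [0, 0, 0], 5], [[0, 0, -0.015], [0, 0, 0], 5], [[0, 0, -0.02], [0, 0, 0], 5], [[0, 0, -0.02], [0, 0, 0], 5]]}}

```text
clock: 16.1
tcp_pos: [0.4513, -0.136, 0.1118]
orientation: [-2.12, -2.317, -0.0]
contact_force: [1.2, 2.1, -2.2]
grip_width: 0.0169
```

Sliding freely (2 N) through the knuckles.

Emit:
{"fn": "arm_command", "kwargs": {"increments": [[[0, 0, -0.005], [0, 0, 0], 5], [[0, 0, -0.01], [0, 0, 0], 5], [[0, 0, -0.014], [0, 0, 0], 5], [[0, 0, -0.016], [0, 0, 0], 5], [[0, 0, -0.018], [0, 0, 0], 5], [[0, 0, -0.02], [0, 0, 0], 5], [[0, 0, -0.02], [0, 0, 0], 5]]}}

```text
clock: 16.8
tcp_pos: [0.453, -0.1361, 0.0951]
orientation: [2.119, 2.315, -0.002]
contact_force: [-8.9, 1.1, 33.6]
grip_width: 0.0165
```

Shoulder seated (the drop matches, 34 N on the stop). I'll unload, release, rise and look.

Emit:
{"fn": "arm_command", "kwargs": {"increments": [[[0, 0, 0.004], [0, 0, 0], 5], [[0, 0, 0.005], [0, 0, 0], 5], [[0, 0, 0.005], [0, 0, 0], 40], [[0, 0, 0.005], [0, 0, 0], 70], [[0, 0, 0.005], [0, 0, 0], 70], [[0, 0, 0.005], [0, 0, 0], 70], [[0, 0, 0.04], [0, 0, 0], 70], [[0, 0, 0.08], [0, 0, 0], 70], [[0.026, 0.0025, 0.11], [0, 0, 0], 70], [[0.026, 0.0025, 0.11], [0, 0, 0], 70]]}}

```text
clock: 17.8
tcp_pos: [0.4822, -0.1336, 0.2067]
orientation: [2.117, 2.311, 0.008]
contact_force: [0.3, 0.0, -0.4]
grip_width: 0.0597
```

```bash
sleep 0; python3 w.py w7; python3 - <<'E'
from h import *
im=cv2.imread("pics/w7.png")
cv2.imwrite("pics/w7z.png",cv2.resize(cv2.convertScaleAbs(im[120:400,180:460],alpha=1.6),None,fx=2.1,fy=2.1,interpolation=cv2.INTER_CUBIC))
E
```

```text
[ 0.48217256 -0.13361749  0.20666365] [2.11736551 2.31134059 0.00822738] 17.8
```

View pics/w7z.png

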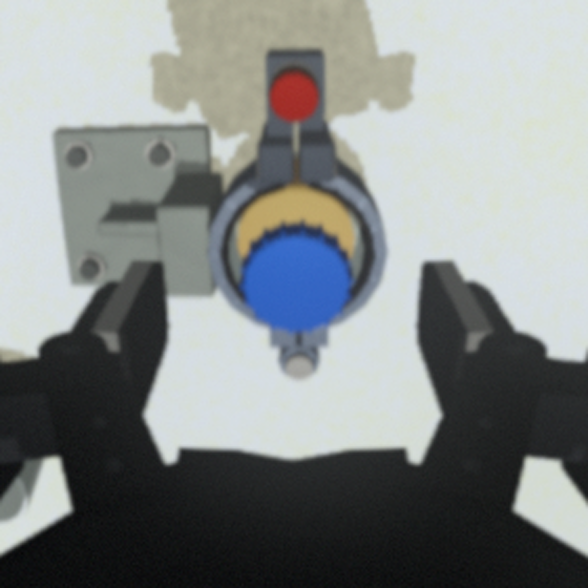

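Clamp closed round the bottle, pin head in the knuckle at (294,96). The tabs sit at (276,158) and (317,158), and nothing else has been disturbed in view.

```bash
python3 - <<'E'
from h import *
from arc import *
import pickle
m=pickle.load(open("pics/w7.pkl","rb"))
f=lambda x,y,z:plane(m,(180+(x+.5)/2.1-.5,120+(y+.5)/2.1-.5),z,True)
p=f(294,96,.106);t=f(296.5,158,.086)
print("pin",p,"hole",W([0,-.074]),"tabs",t,f(296.5,137,.086),f(296.5,180,.086),"arc",W([0,-.045]))
for z in(.1,.106,.112):print(z,f(294,96,z))
E
```

```text
pin [ 0.44958707 -0.1351025   0.106     ] hole [ 0.45231637 -0.13333542] tabs [ 0.47695346 -0.13172582  0.086     ] [ 0.46859947 -0.13246131  0.086     ] [ 0.48585466 -0.13094089  0.086     ] arc [ 0.48119239 -0.13065668]
0.1 [ 0.45051974 -0.13501637  0.1       ]
0.106 [ 0.44958707 -0.1351025   0.106     ]
0.112 [ 0.44865441 -0.13518863  0.112     ]
```

Emit:
{"fn": "arm_command", "kwargs": {"increments": [[[-0.004, 0.0005, -0.04], [0, 0, 0], 70], [[-0.004, 0.0005, -0.08], [0, 0, 0], 70], [[-0.004, 0.0005, -0.1], [0, 0, 0], 70], [[-0.004, 0.0005, -0.1], [0, 0, 0], 70]]}}

```text
clock: 18.25
tcp_pos: [0.47, -0.133, 0.0989]
orientation: [-2.116, -2.313, 0.006]
contact_force: [0.2, 1.1, 0.4]
grip_width: 0.0593
```

Emit:
{"fn": "arm_command", "kwargs": {"increments": [[[0.006, 0, 0], [0, 0, 0], 70], [[0.006, 0, 0], [0, 0, 0], 70], [[0.006, 0, 0], [0, 0, 0], 70], [[0.006, 0, 0], [0, 0, 0], 70]]}}

```text
clock: 18.65
tcp_pos: [0.48, -0.1334, 0.1032]
orientation: [2.121, 2.316, 0.001]
contact_force: [0.5, 0.4, -0.0]
grip_width: 0.0597
```

Emit:
{"fn": "arm_command", "kwargs": {"increments": [[[-0.001, 0, -0.01], [0, 0, 0], 70], [[-0.001, 0, -0.02], [0, 0, 0], 70], [[-0.001, 0, -0.025], [0, 0, 0], 70], [[-0.001, 0, -0.025], [0, 0, 0], 70], [[-0.001, 0, -0.025], [0, 0, 0], 70]]}}

```text
clock: 19.15
tcp_pos: [0.4784, -0.1331, 0.0772]
orientation: [-2.121, -2.317, 0.0]
contact_force: [0.1, 0.8, 0.6]
grip_width: 0.0596
```

Emit:
{"fn": "arm_command", "kwargs": {"increments": [[[0, 0, 0], [0, 0, 0], 50], [[0, 0, 0], [0, 0, 0], 35], [[0, 0, 0], [0, 0, 0], 20], [[0, 0, 0], [0, 0, 0], 10], [[0, 0, 0], [0, 0, 0], 10], [[0, 0, 0], [0, 0, 0], 10], [[0, 0, 0], [0, 0, 0], 10], [[0, 0, 0], [0, 0, 0], 10]], "newtons": 50}}

```text
clock: 19.95
tcp_pos: [0.478, -0.1328, 0.0777]
orientation: [-2.12, -2.318, 0.001]
contact_force: [-4.1, 0.4, 5.0]
grip_width: 0.0288
```

```bash
python3 w.py w8; python3 - <<'E'
from bench import r
from h import *
o=r.get_obs();print(o["contact_force"],o["moment"],o["grip_width"])
im=cv2.imread("pics/w8.png")
a=cv2.resize(cv2.convertScaleAbs(im[120:400,180:460],alpha=1.6),(390,390));s=r.grab_frame("side");cv2.imwrite("pics/s8.png",s)
b=cv2.resize(cv2.convertScaleAbs(s[120:370,240:490],alpha=1.4),(390,390),interpolation=cv2.INTER_CUBIC)
cv2.imwrite("pics/fin.png",np.hstack([a,b]))
E
```

```text
[ 0.47795631 -0.1327992   0.07772563] [-2.11966154e+00 -2.31799553e+00  1.23134177e-03] 19.95
[-3.03112876  0.91569143  5.28447797] [0.35904819 0.85194742 0.33020561] 0.028801999518801864
```

View pics/fin.png

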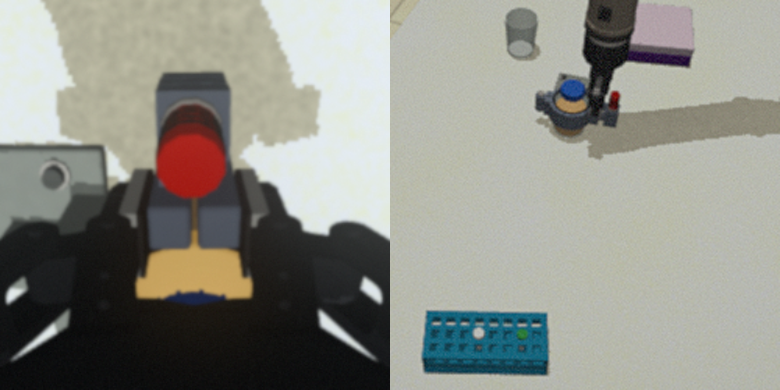

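The left panel shows one pad on each tab, with the pin head seated just beyond at (190,165). The right panel shows the bottle upright in the collar and both tubes still in the rack.

```bash
python3 -c "
from bench import r
print(r.hand_in());o=r.get_obs();print(o['clock'],o['grip_width'],o['contact_force'])"
```

```text
the job is handed in; nothing more can be done
None
the job is handed in; nothing more can be done
```

The job is done and handed in at about 20 s on the robot's clock. The arm is still squeezing the clamp's two thumb tabs with 50 N.

I did the steps in the order asked:
- **Bottle:** I gripped it by the cap and slid it into the fixed half until it stopped at 8.6 N. While sliding, the vertical force briefly read -3.4 N against a bottle weight of about 2.6 N. The tool height did not change, so I don't believe it lifted, but I did not check that directly.
- **Hinged half:** I pushed it shut against its stop at 7.5 N.
- **Pin:** I pushed it down through the holes until the shoulder seated. The reaction reached 34 N and the height matched the expected drop.
- **Squeeze:** one finger on each tab.

**Last checks:** The gripper opening reads 28.8 mm against 30 mm for both tabs; it also read 1–1.5 mm low on the cap and the pin. The final pictures show a pad on each tab, the pin head down on the clamp, the bottle upright in the collar and both tubes still in the rack. The beaker and cryobox look unmoved, and the arm never went near the dishes, which are outside the last pictures.

**Disagreements:** Camera estimates of the hole and the pin differed by 1–3 mm. The TCP reading also swung by several mm just after moves, so I let it settle before squeezing.

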